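# Hang the blue truss on the gantry's two hooks

## Robot

A 6-joint arm with a two-finger parallel gripper is mounted at the origin on the work surface. World frame = base frame: x ahead of the robot, y to its left, z up, the work surface at z = 0. Lengths are in m, angles in rad, forces in N, time in s.
With the tool pointing down it reaches from about 0.3 to 0.75 m from the base axis. Payload 8.5 kg.
Tool frame: the origin (TCP) lies on the front face of the gripper's body, between the roots of the fingers; the fingertips stand 73 mm ahead of it and the grasp point (between the pads) lies 54 mm ahead of it (r.pinch_z is the distance from the TCP to the grasp point, in m); y points along the fingers, z is the direction in which the jaws open and shut, and the axes are right-handed (so a half turn about y gives the same grasp; the last joint's range is limited). The gripper opens to 85 mm and grips with 20 to 120 N. Pads are 22 mm wide; open, the fingers measure 114 mm over their backs; the gripper's body (76 mm by 85 mm) begins 54 mm behind the grasp point. The pads swing forward as they close: fully open they stand 13 mm farther back than shut.
Start: joints at [0.944, 0.381, 1.297, -0, 1.464, -0.215], TCP at [0.22, 0.504, 0.304] pointing down, gripper open.
Joint ranges: [-3.11, 3.11], [-0.89, 2.33], [0.22, 2.48], [-1.42, 4.56], [0.17, 2.85], [-2.88, 2.88]. Speed limits (rad/s): [2.39, 2.39, 3.14, 3.14, 3.14, 3.14].

## Interface

Orientations are given as [roll, pitch, yaw] about the fixed x, y, z axes, in that order (R = Rz(yaw) Ry(pitch) Rx(roll)).
In Python, from rig import r gives the robot as it stands. The module is installed in compiled form; this text tells all that it offers.
- The arm moves only by the shell command python3 -m pendant 'ROWS' [FORCE]. ROWS is text: rows parted by semicolons, each of 5 numbers parted by spaces: the shift along the tool's x, y, z in m, then the turn about the tool's y in rad, then the opening in per cent of the stroke, from 0 (shut) to 100 (fully open). In form: x y z spin hand; .... A call has 1 to 12 rows; each row is the pose to reach, as a shift and turn from the pose measured when the call began, along the tool's axes at that moment; what a row does not reach only later rows make up. A row lasts 1/12 s, in which the tool goes at most 41.7 mm and 7.16 degrees, less where a joint would pass 70% of its speed; a pose out of reach is approached as far as the arm can. A call with a gripper value outside its range is refused whole. The fingers move at their own pace and stop on an object; FORCE is the grip in N (left out, the last holds). Time passes only in rows, so rows that repeat a pose let the fingers close. It gives the time, the measured TCP pose, the force and the opening at its end, in the units of the state.
- r.read_state(): the state, without advancing time (a new reading comes with each control period).
- r.camera(name): name is "side" or "top" or "wrist"; returns a dict with "pixels" (384x512x3 uint8, red, green, blue), "z_map" (384x512 float32, m along the optical axis (not along the pixel's ray), 0 where there is no reading), "fov_y" (degrees; the focal length in pixels is half the picture's height over the tangent of half this angle, whatever the lens; pixels are square), "cx", "cy" (the principal point, pixels), "R" (3x3) and "t" (3): a world point X has camera coordinates R X + t. Camera axes: x right, y down, z forward; pixel columns grow to the right and rows downward; lengths in m; the calibration is good to about 2 mm. A picture is of the moment at which its call begins.
- r.finish_job(): hands the job in, once; it reports no verdict.
The state is a dict: "time_s": time; "joint_positions": joint angles; "joint_vel": joint speeds; "tau": joint torques, N m; "tcp_pos": TCP position; "tcp_rot": TCP orientation; "force": force on the tool from outside, world axes, zero at the start; "moment": the same for the moment, N m; "gripper_width": opening from 0.0 (shut) to 1.0 (fully open).
Only numpy, scipy, OpenCV 4.12 (cv2) and the standard library are available. Lean on these libraries where they do the work, as an engineer would, in place of code of your own. Each camera call takes 0.05 s, during which the arm holds its last target.

## Task

Take the blue lattice truss out of its slot in the grey stand and hang it by its two end pins in the two black hooks on the front of the red gantry. The hooks sit at unequal, unknown heights: lower it gently and, while still holding it, make sure that both hooks carry a share of it before you let go. Press only lightly on the gantry, no harder than about 8 N, and leave the orange truss and everything else on the bench where it is.

Things in the scene. Friction and masses are not known exactly. Their poses are not given: they have to be found in the camera images.
- blue_grip (a point): Centre of the grip tab on top of the light-blue lattice truss: 10 mm thick (x), 30 wide (y), 34 tall. Axes: x through the truss's thickness, y along its width, z up. The truss starts upright in one of the stand's slots, underside 116 mm below this point. Rigid, 0.17 to 0.31 kg, 10 mm thick, 180 wide, 100 tall without the tab; its centre of mass is about 55 mm below this point.
- blue_pins (a point): Midpoint between the blue truss's two round end pins, 21 mm below the tab's centre, same axes. The pins lie along y, 10 mm in diameter, from 90 to 114 mm either side of this point; each ends in a collar 16 mm in diameter and 4 mm thick. A hook belongs between the truss's end and the collar, 102 mm from this point.
- blue_truss: The same light-blue truss; origin at the centre of its underside, 95 mm below the pin line, axes as the tab.
- gantry: Red gantry, fixed; origin on the bench midway between its posts, x from front (robot side) to back, y from right post to left post, z up. The hooks' line runs along y, 25 mm in front (x = -25 mm). The hooks are rigid and clamped at unequal heights (see posts); feel for them slowly, and tilt the truss sideways to bring down the end not yet carried (it may hang 8 degrees out of level).
- post_left: Red post, 18 mm deep, 16 wide, top 160 above the bench, 102 mm to +y of the gantry's origin; origin on its axis at bench level, axes as gantry. On its front a black V hook, open upward: 45-degree sides, 10 mm wide (y), mouth 25 wide, 13 deep; bottom of the V 25 mm in front of the origin and 106 to 136 mm above the bench (unmeasured, new each time). A seated pin's centre is 7 mm above the V's bottom.
- post_right: The same post 102 mm to -y of the gantry's origin, with its own hook at its own height (bottom of the V 106 to 136 mm above the bench, mostly not the same as the left one).
- stand: Grey slotted stand, fixed: base 134 x 176 x 8 mm, two slots along its y axis, 40 mm in front of and behind its centre, between rails 150 mm long whose top is 26 mm above the bench (slot 15 mm wide, floor 8 mm above the bench). Origin at the centre of its underside.
- orange_truss: Orange truss of the same shape as the blue one, in the stand's other slot, 80 mm from the blue one; to be left there. Origin at the centre of its underside.
- paint_jar: Small clear paint jar with blue cap, 38 mm across, 45 mm tall; bystander.
- thinner_bottle: White bottle with green cap, 48 mm across, 85 mm tall; bystander.
- screwdriver: Screwdriver, 160 mm long, lying; bystander.
- deck_plate: White slotted model deck plate 100 x 130 x 15 mm, lying; bystander.
- nippers: Green-handled nippers, 140 mm long, lying; bystander.
- brush_cup: White cup, 64 mm across, 75 mm tall; bystander.

How it is judged:
On the way, in this order (a step that is already met when the one before it is completed fails the run):
1. the blue truss is held by the gripper, clear of the stand (contact force between the fingers and blue_truss above 1 N and contact force between blue_truss and stand below 0.05 N and distance of blue_grip from where it was at the start of the episode above 0.04 m), for 0.2 s.
2. both pins lie in their hooks and each hook carries at least 0.5 N of the truss while the gripper still holds it (x of blue_pins in the frame of gantry between -0.031 and -0.019 m and y of blue_pins in the frame of gantry between -0.008 and 0.008 m and z of blue_pins in the frame of gantry between 0.109 and 0.147 m and angle between the y axis of blue_pins and the y axis of gantry, either way round below 0.18 rad and contact force between blue_truss and post_left above 0.5 N and contact force between blue_truss and post_right above 0.5 N and contact force between the fingers and blue_truss above 1 N), for 0.3 s.
At the end, for the whole second after the job is handed in: Blue truss released and at rest, near upright, both pins in the hooks: pin middle within 6 mm of the hook line front to back, 8 mm sideways, at hook height, pins within 0.18 rad of that line, each hook carrying over 0.3 N; orange truss within 20 mm of its start (x of blue_pins in the frame of gantry between -0.031 and -0.019 m and y of blue_pins in the frame of gantry between -0.008 and 0.008 m and z of blue_pins in the frame of gantry between 0.109 and 0.147 m and angle between the y axis of blue_pins and the y axis of gantry, either way round below 0.18 rad and contact force between blue_truss and post_left above 0.3 N and contact force between blue_truss and post_right above 0.3 N and linear speed of blue_truss below 0.03 m/s and angular speed of blue_truss below 0.3 rad/s and angle between blue_truss's own z axis and vertical below 0.3 rad and contact force between the fingers and blue_truss below 0.05 N and distance of orange_truss from where it was at the start of the episode below 0.02 m); the robot touches nothing.
It fails at once if the blue truss is pressed against the gantry with more than 16 N (contact force between blue_truss and gantry above 16 N).
It fails at once if the orange truss is moved by more than 20 mm (distance of orange_truss from where it was at the start of the episode above 0.02 m).
It fails at once if another thing on the bench is moved by more than 30 mm (distance of any of paint_jar, thinner_bottle, screwdriver, deck_plate, nippers, brush_cup from where it was at the start of the episode above 0.03 m).
It also fails if it takes over 70 s, if anything falls off the work surface, if the arm or the gripper's body presses on something with over 40 N, if the wrist force passes 120 N, or if a joint passes its speed limit or range.

## Working session

There is one attempt and no reset: what is moved stays moved. The work goes in short steps, Python scripts to look and compute and a shell command to move; the robot and the scene stay as the last step left them, time stands still between calls to the robot, and variables do not carry over. Pictures are saved under pics/ and viewed, and the job is handed in when it is done.

```bash
mkdir -p pics
python3 - <<'E'
from rig import r
import cv2
print(r.read_state())
for n in ["side","top","wrist"]:
    c=r.camera(n); cv2.imwrite(f"pics/{n}0.png",c["pixels"][:,:,::-1]); print(n,c["fov_y"],c["cx"],c["cy"],c["R"],c["t"])
E
```

```text
{'time_s': 0.0, 'joint_positions': array([ 9.43683204e-01,  3.81187150e-01,  1.29829373e+00,  1.75606283e-05,
        1.46362146e+00, -2.15278649e-01]), 'joint_vel': array([-0.00088713, -0.00106114,  0.00046552, -0.00074548, -0.00023122,
       -0.0021515 ]), 'tau': array([ 1.65043624e-03, -4.48465919e+01, -2.31279355e+01, -1.10747437e-04,
        4.76078218e-03, -4.07852644e-05]), 'tcp_pos': array([0.22002541, 0.50384873, 0.30330534]), 'tcp_rot': array([-1.57226744e+00,  3.39552673e-04, -4.11836616e-01]), 'force': array([ 0.02164373,  0.26593642, -0.35446268]), 'moment': array([-0.04566241,  0.01319774, -0.0653477 ]), 'gripper_width': 0.9995574132113508}
side 56.62165336514308 254.69256138984352 192.37430097572317 [[ 0.88799193 -0.45943228  0.01980708]
 [-0.28420446 -0.58215352 -0.76179072]
 [ 0.36152201  0.67083475 -0.64752033]] [-0.52422258  0.24314333  0.73043555]
top 47.25415681829795 255.3636252331881 182.60607001653662 [[ 0.06412632 -0.99793127  0.0045815 ]
 [-0.96926541 -0.06337562 -0.23771433]
 [ 0.23751292  0.01080306 -0.97132431]] [-0.07400524  0.60368714  1.13120053]
wrist 59.169212558764656 253.06433693588943 196.18919048956093 [[ 0.39966682  0.91665905 -0.00161915]
 [ 0.88401013 -0.38496334  0.26519677]
 [ 0.2424717  -0.1074217  -0.96419295]] [-0.54857198 -0.03496695  0.37894737]
```

View pics/side0.png

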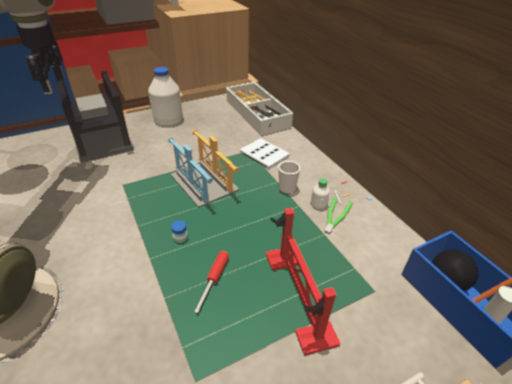

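View pics/top0.png

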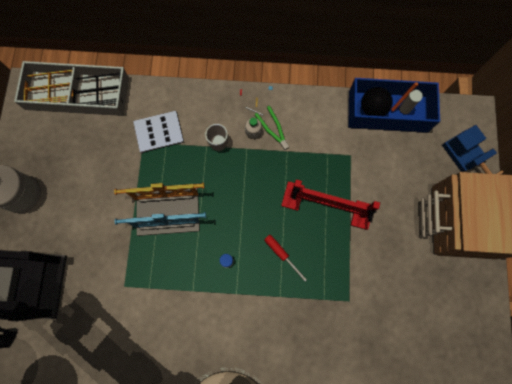

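View pics/wrist0.png

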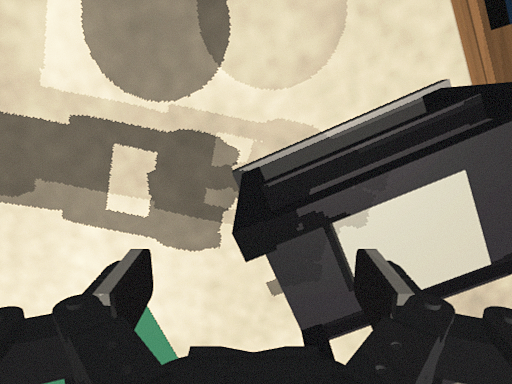

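The side and top pictures show the blue truss in the near slot (top view about u 115–205, v 220), the orange one behind it (v 190), and the red gantry at (285–380, 185–225). Next I measure them from depth.

```bash
cat > h.py <<'E'
import numpy as np,cv2
from rig import r
def cloud(c):
    h,w=c["z_map"].shape; f=h/2/np.tan(np.radians(c["fov_y"]/2))
    v,u=np.mgrid[:h,:w]; z=c["z_map"]
    P=np.stack([(u-c["cx"])/f*z,(v-c["cy"])/f*z,z],-1)
    return (P-c["t"])@c["R"], z>0
def crop(c,n,u0,u1,v0,v1,s):
    cv2.imwrite("pics/"+n,cv2.resize(c["pixels"][v0:v1,u0:u1,::-1],None,fx=s,fy=s,interpolation=cv2.INTER_CUBIC))
def proj(c,X):
    f=192/np.tan(np.radians(c["fov_y"]/2)); p=c["R"]@np.array(X)+c["t"]; return p[0]/p[2]*f+c["cx"],p[1]/p[2]*f+c["cy"]
E
python3 - <<'E'
from h import *
np.set_printoptions(precision=4,suppress=True)
for n in ["top","side"]:
    c=r.camera(n);W,ok=cloud(c)
    hsv=cv2.cvtColor(c["pixels"],cv2.COLOR_RGB2HSV); H,S,V=[hsv[...,i].astype(int) for i in range(3)]
    inb=ok&(W[...,0]>.2)&(W[...,0]<.75)&(abs(W[...,1])<.45)
    for nm,m in [("blue",(H>92)&(H<112)&(S>50)&(V>80)),("orange",(H>10)&(H<25)&(S>130)&(V>90)),("red",((H<6)|(H>174))&(S>150)&(V>60))]:
        mm=m&inb&(W[...,2]>.03); 
        if nm=="red": mm&=W[...,1]<0
        P=W[mm]; print(n,nm,len(P),"min",P.min(0),"max",P.max(0))
        if nm=="red":
            for lo,hi in [(.15,.17)]:
                Q=P[(P[:,2]>lo)&(P[:,2]<hi)]; Q0=Q[:,1].mean()
                for q in (Q[Q[:,1]<Q0],Q[Q[:,1]>=Q0]): print("  top",len(q),q.mean(0),q.min(0),q.max(0))
        else:
            Q=P[(P[:,2]>.10)&(P[:,2]<.17)]
            if nm=="blue":Q=Q[Q[:,0]>.2]
            t=Q[Q[:,2]>.13]; print("  tab",len(t),t.mean(0),t.min(0),t.max(0))
            ctr=np.median(Q,0);  vx,vy=cv2.fitLine(Q[:,:2].astype(np.float32),cv2.DIST_HUBER,0,.01,.01)[:2,0]; print("  line yaw of y axis", np.degrees(np.arctan2(-vx,vy)) ,ctr)
c=r.camera("top");crop(c,"t1.png",100,220,160,250,6);crop(c,"t2.png",270,390,170,240,6)
c=r.camera("side");crop(c,"s1.png",155,255,120,210,6);crop(c,"s2.png",255,350,200,355,4)
E
```

```text
top blue 489 min [0.3786 0.0165 0.0382] max [0.5091 0.3235 0.1444]
  tab 51 [0.4882 0.2076 0.1396] [0.4821 0.1929 0.1337] [0.4934 0.2208 0.1444]
  line yaw of y axis -171.98119 [0.4882 0.2092 0.1079]
top orange 322 min [0.5437 0.1023 0.0557] max [0.5878 0.3361 0.144 ]
  tab 39 [0.5667 0.2188 0.1402] [0.561  0.2035 0.1343] [0.5715 0.232  0.144 ]
  line yaw of y axis -172.18906 [0.5656 0.2221 0.108 ]
top red 492 min [ 0.4166 -0.3501  0.03  ] max [ 0.6002 -0.0998  0.1637]
  top 49 [ 0.5492 -0.3418  0.159 ] [ 0.5401 -0.3501  0.151 ] [ 0.5588 -0.334   0.163 ]
  top 46 [ 0.5913 -0.1432  0.1594] [ 0.5824 -0.1518  0.1504] [ 0.6002 -0.1345  0.1637]
side blue 637 min [0.3782 0.013  0.0303] max [0.5098 0.3216 0.1403]
  tab 32 [0.4877 0.2021 0.1372] [0.4833 0.1898 0.1313] [0.4933 0.2186 0.1403]
  line yaw of y axis -172.30064 [0.4885 0.1926 0.1065]
side orange 536 min [0.5478 0.099  0.0302] max [0.5892 0.3354 0.1399]
  tab 29 [0.5666 0.2133 0.1364] [0.5623 0.2026 0.1305] [0.5725 0.2287 0.1399]
  line yaw of y axis -172.13936 [0.5664 0.2057 0.1058]
side red 1414 min [ 0.5154 -0.3531  0.03  ] max [ 0.5996 -0.1364  0.1606]
  top 113 [ 0.5481 -0.3449  0.157 ] [ 0.5396 -0.3525  0.1505] [ 0.559  -0.3353  0.1606]
  top 60 [ 0.5906 -0.1469  0.1565] [ 0.5822 -0.1529  0.1501] [ 0.5996 -0.1364  0.1603]
```

View pics/s2.png

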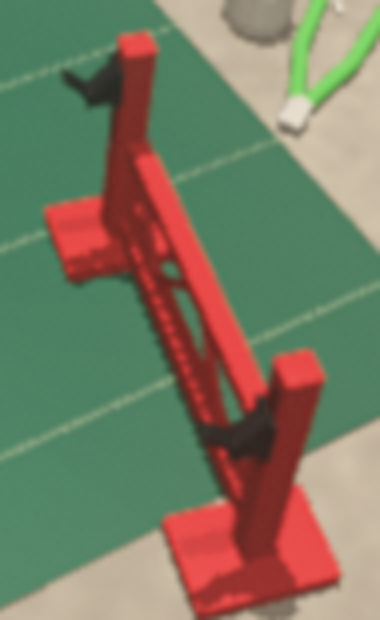

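View pics/t1.png

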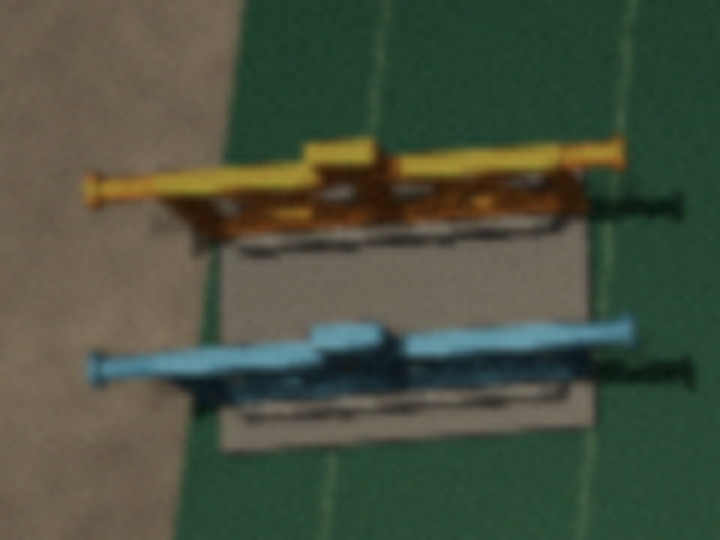

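View pics/t2.png

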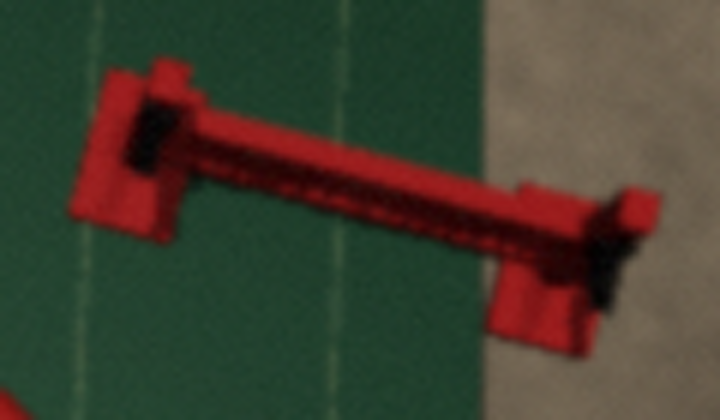

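Run:
```python
from h import *
np.set_printoptions(precision=4,suppress=True)
a=np.radians(-12); X=np.array([np.cos(a),np.sin(a)]);Y=np.array([-np.sin(a),np.cos(a)]); O=np.array([.5702,-.2435])
for n in ["top","side"]:
    c=r.camera(n);W,ok=cloud(c); d=W[...,:2]-O; gx=d@X; gy=d@Y; z=W[...,2]
    for s in (1,-1):
        m=ok&(gx>-.05)&(gx<-.012)&(abs(gy-s*.102)<.012)&(z>.08)&(z<.17)
        A=np.c_[gx[m],gy[m],z[m]]; print(n,s,len(A),A.min(0),A.max(0),A.mean(0)); print(A[np.argsort(A[:,0])][::max(1,len(A)//14)])
    m=ok&(abs(gx)<.03)&(abs(gy)<.08)&(z>.02)
    print("beam",gx[m].min(),gx[m].max(),z[m].max())
    m=ok&(gx>-.08)&(gx<-.012)&(abs(gy)<.13)&(z>.003)&(z<.08);print("feet",np.c_[gx[m],gy[m],z[m]].min(0),z[m].max())
```

```text
top 1 41 [-0.0388  0.0976  0.1254] [-0.0122  0.1073  0.1486] [-0.0245  0.1026  0.1394]
[[-0.0388  0.1008  0.1443]
 [-0.038   0.1064  0.1455]
 [-0.0368  0.1039  0.1436]
 [-0.0354  0.1071  0.1456]
 [-0.0337  0.1021  0.1442]
 [-0.0307  0.1051  0.139 ]
 [-0.0293  0.1001  0.1388]
 [-0.0268  0.1055  0.1332]
 [-0.0268  0.1008  0.139 ]
 [-0.0239  0.1062  0.1318]
 [-0.0227  0.107   0.1375]
 [-0.0226  0.1012  0.1319]
 [-0.0208  0.1019  0.1351]
 [-0.02    0.1029  0.1425]
 [-0.0176  0.1001  0.1355]
 [-0.0171  0.1059  0.1382]
 [-0.0164  0.1034  0.1384]
 [-0.0159  0.1009  0.139 ]
 [-0.0145  0.1065  0.1383]
 [-0.0136  0.0992  0.1432]
 [-0.0122  0.1048  0.1419]]
top -1 51 [-0.0395 -0.1073  0.1079] [-0.013  -0.0954  0.1319] [-0.0245 -0.1004  0.122 ]
[[-0.0395 -0.0967  0.1284]
 [-0.038  -0.1018  0.1277]
 [-0.0366 -0.0984  0.1296]
 [-0.0345 -0.1039  0.1268]
 [-0.0323 -0.0995  0.1219]
 [-0.0304 -0.0965  0.1215]
 [-0.0265 -0.0972  0.1158]
 [-0.0251 -0.1021  0.1159]
 [-0.0233 -0.1009  0.119 ]
 [-0.0222 -0.1056  0.1204]
 [-0.0205 -0.1006  0.1181]
 [-0.0193 -0.0969  0.1211]
 [-0.0175 -0.0966  0.1104]
 [-0.0
[... 688 characters left out ...]
]
 [-0.015   0.0985  0.1288]
 [-0.0135  0.0967  0.1302]
 [-0.0125  0.1021  0.1426]]
side -1 129 [-0.0396 -0.1081  0.104 ] [-0.0121 -0.0966  0.1286] [-0.0233 -0.1034  0.1189]
[[-0.0396 -0.1038  0.1254]
 [-0.037  -0.1015  0.1269]
 [-0.0345 -0.1062  0.1209]
 [-0.0306 -0.1068  0.117 ]
 [-0.0281 -0.1003  0.1181]
 [-0.0253 -0.1062  0.1073]
 [-0.0233 -0.1048  0.1106]
 [-0.022  -0.0994  0.1174]
 [-0.0207 -0.1046  0.1188]
 [-0.019  -0.1051  0.1189]
 [-0.0178 -0.1047  0.1114]
 [-0.0162 -0.1054  0.1244]
 [-0.0147 -0.106   0.1121]
 [-0.0134 -0.1034  0.1107]
 [-0.0123 -0.1061  0.1208]]
beam -0.0019413913696108467 0.011703111542350982 0.09167310329110567
feet [-0.0557 -0.1276  0.003 ] 0.013753164466461883
```

Left V bottom is at about z = 0.131 and right at about 0.1145, with the gantry origin near (0.570, −0.2435), yaw −12°. Blue tab is at (0.488, 0.207), yaw 7.9°. Moving above the tab.

```bash
python3 -m pendant '0.364 0.03 -0.165 1.021 60;0.364 0.03 -0.165 1.021 60;0.364 0.03 -0.165 1.021 60;0.364 0.03 -0.165 1.021 60;0.364 0.03 -0.165 1.021 60;0.364 0.03 -0.165 1.021 60;0.364 0.03 -0.165 1.021 60;0.364 0.03 -0.165 1.021 60;0.364 0.03 -0.165 1.021 60;0.364 0.03 -0.165 1.021 60;0.364 0.03 -0.165 1.021 60;0.364 0.03 -0.165 1.021 60' 30
python3 -m pendant '0 0 0 0 60;0 0 0 0 60'
cat > st.py <<'E'
from h import *
np.set_printoptions(precision=4,suppress=True)
from scipy.spatial.transform import Rotation as Ro
s=r.read_state(); M=Ro.from_euler('xyz',s['tcp_rot']).as_matrix()
def plan(X,zdeg):
    d=M.T@(np.array(X)-s['tcp_pos']); z=M[:,2]; print("shift",d,"spin",np.radians((np.degrees(np.arctan2(z[1],z[0]))-zdeg+180)%360-180))
print(s['time_s'],s['tcp_pos'],"zdir deg",np.degrees(np.arctan2(M[1,2],M[0,2])),"yaxis",M[:,1],"F",s['force'],"M",s['moment'],s['gripper_width'],s['joint_positions'])
E
python3 - <<'E'
from st import *
plan([.488,.207,.184],7.9)
c=r.camera("wrist");cv2.imwrite("pics/w1.png",c["pixels"][:,:,::-1])
W,ok=cloud(c);hsv=cv2.cvtColor(c["pixels"],cv2.COLOR_RGB2HSV); H,S,V=[hsv[...,i].astype(int) for i in range(3)]
m=ok&(H>92)&(H<112)&(S>50)&(V>80)&(W[...,2]>.132)&(W[...,2]<.15);P=W[m];print(len(P),P.mean(0),P.min(0),P.max(0))
E
```

```text
time_s: 1.45
tcp_pos: [0.4883, 0.2061, 0.2736]
tcp_rot: [-1.571, 0.0, -1.435]
force: [0.5, 0.6, 0.2]
gripper_width: 0.603
time_s: 1.62
tcp_pos: [0.4877, 0.2067, 0.2737]
tcp_rot: [-1.572, 0.0, -1.434]
force: [-0.7, -0.2, 0.1]
gripper_width: 0.6
1.6167 [0.4877 0.2067 0.2737] zdir deg 7.8226984706693585 yaxis [-0.0008  0.0001 -1.    ] F [-0.695  -0.1781  0.0567] M [ 0.0016  0.0204 -0.0004] 0.5998170725880958 [0.1772 0.37   1.406  0.0002 1.3664 0.0406]
shift [-0.0002  0.0897  0.0004] spin -0.0013491662036466373
764 [0.4904 0.2086 0.141 ] [0.484  0.1919 0.1322] [0.4971 0.2228 0.1436]
```

View pics/w1.png

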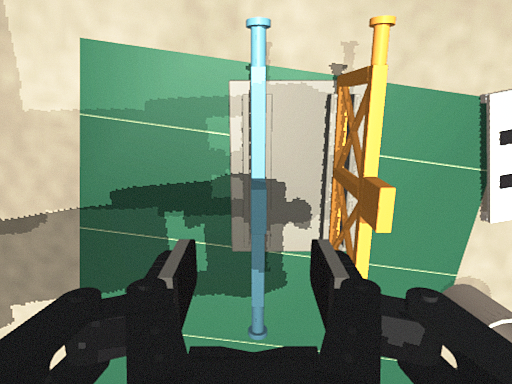

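The wrist picture shows the truss (u≈258) centred between the pads (u≈196–312), its bar vertical, so the yaw is matched. Descend and grip.

```bash
python3 -m pendant '0 0.02 0.001 0 60;0 0.045 0.001 0 60;0 0.065 0.001 0 60;0 0.08 0.001 0 60;0 0.09 0.001 0 60;0 0.09 0.001 0 60;0 0.09 0.001 0 60;0 0.09 0.001 0 60' 30
python3 -m pendant '0 0 0 0 0;0 0 0 0 0;0 0 0 0 0;0 0 0 0 0;0 0 0 0 0;0 0 0 0 0;0 0 0 0 0;0 0 0 0 0' 40
python3 - <<'E'
from st import *
c=r.camera("wrist");cv2.imwrite("pics/w2.png",c["pixels"][:,:,::-1])
E
```

```text
time_s: 2.33
tcp_pos: [0.4887, 0.2075, 0.1846]
tcp_rot: [-1.57, 0.0, -1.433]
force: [-0.2, 0.2, -0.0]
gripper_width: 0.602
time_s: 3.0
tcp_pos: [0.489, 0.2076, 0.1852]
tcp_rot: [-1.568, 0.0, -1.433]
force: [0.2, 1.3, 5.8]
gripper_width: 0.112
3.0 [0.489  0.2076 0.1852] zdir deg 7.893587907076712 yaxis [ 0.0024  0.0007 -1.    ] F [0.167  1.3389 5.8097] M [ 0.0729 -0.1118 -0.0115] 0.11249696463090259 [0.1783 0.4665 1.5337 0.0003 1.1389 0.0405]
```

View pics/w2.png

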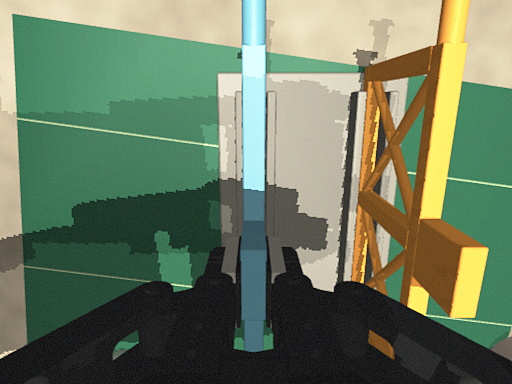

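Gripped (9.6 mm opening matches the tab). Lift.

```bash
python3 -m pendant '0 -0.008 0 0 0;0 -0.02 0 0 0;0 -0.035 0 0 0;0 -0.05 0 0 0;0 -0.065 0 0 0;0 -0.08 0 0 0;0 -0.09 0 0 0;0 -0.09 0 0 0;0 -0.09 0 0 0;0 -0.09 0 0 0'
python3 - <<'E'
from st import *
a=np.radians(-12); O=np.array([.5702,-.2435]);X=np.array([np.cos(a),np.sin(a)])
p=O-.110*X; print(p); plan([*p,.275],-12); p=O-.025*X; print(p)
c=r.camera("side");crop(c,"s3.png",100,300,60,220,4)
E
```

```text
time_s: 3.88
tcp_pos: [0.4884, 0.2074, 0.2743]
tcp_rot: [-1.571, 0.0, -1.433]
force: [0.1, 0.3, -3.0]
gripper_width: 0.11
3.8833 [0.4884 0.2074 0.2743] zdir deg 7.888209591734671 yaxis [ 0.0003  0.0003 -1.    ] F [ 0.1382  0.2886 -3.0154] M [-0.0517  0.0284  0.0593] 0.1098557351833191 [0.1782 0.3706 1.4031 0.0002 1.3676 0.0405]
[ 0.4626 -0.2206]
shift [ 0.4204 -0.0009 -0.0843] spin 0.34711473970248713
[ 0.5457 -0.2383]
```

View pics/s3.png

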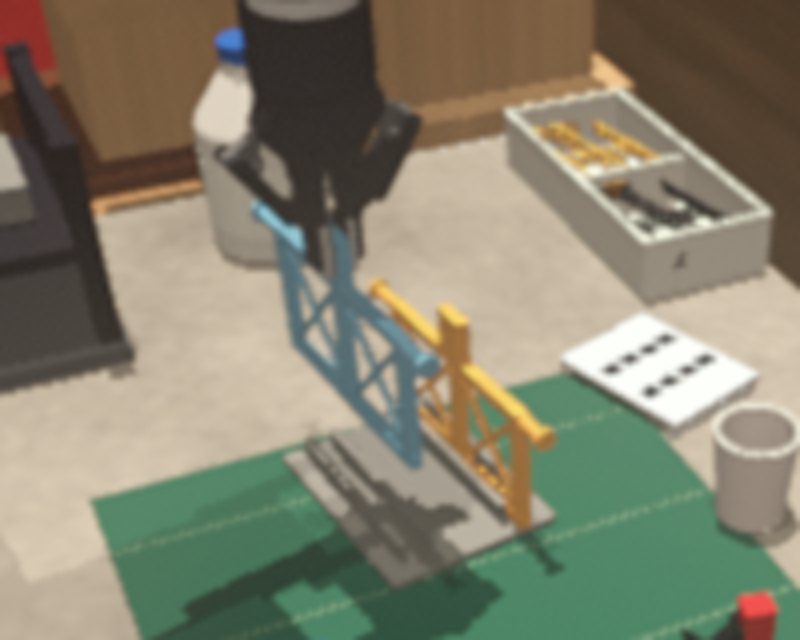

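The truss hangs level and clear of the stand. Weight reads about 3 N. Move in front of the gantry.

```bash
python3 -m pendant '0.015 0 -0.003 0.01 0;0.045 0 -0.009 0.03 0;0.085 0 -0.017 0.065 0;0.125 0 -0.025 0.1 0;0.165 0 -0.033 0.14 0;0.205 0 -0.041 0.175 0;0.245 0 -0.049 0.21 0;0.285 0 -0.057 0.25 0;0.325 0 -0.065 0.285 0;0.365 0 -0.073 0.315 0;0.395 0 -0.08 0.335 0;0.42 0 -0.084 0.347 0'
python3 -m pendant '0 0 0 0 0;0 0 0 0 0;0 0 0 0 0'
python3 - <<'E'
from st import *
c=r.camera("wrist");cv2.imwrite("pics/w4.png",c["pixels"][:,:,::-1])
for n in ["top","side"]:
    c=r.camera(n);cv2.imwrite(f"pics/{n}4.png",c["pixels"][:,:,::-1])
    W,ok=cloud(c);hsv=cv2.cvtColor(c["pixels"],cv2.COLOR_RGB2HSV); H,S,V=[hsv[...,i].astype(int) for i in range(3)]
    m=ok&(H>92)&(H<112)&(S>50)&(V>50)&(W[...,2]>.08)&(W[...,1]<0)&(W[...,0]>.3)&(W[...,0]<.6);P=W[m];print(n,len(P),P.min(0),P.max(0))
    d=P[:,:2]-s['tcp_pos'][:2]; a=np.radians(-12); L=d@[-np.sin(a),np.cos(a)]; X=d@[np.cos(a),np.sin(a)]
    print("along",L.min(),L.max(),"xoff",np.median(X))
    for q in (L<-.09,L>.09): print(P[q].mean(0),P[q][:,2].max())
E
```

```text
time_s: 4.93
tcp_pos: [0.462, -0.2226, 0.2732]
tcp_rot: [-1.572, 0.001, -1.783]
force: [1.1, 0.5, -1.8]
gripper_width: 0.109
time_s: 5.18
tcp_pos: [0.4618, -0.2221, 0.2725]
tcp_rot: [-1.574, 0.002, -1.783]
force: [0.2, 0.3, -2.7]
gripper_width: 0.11
5.1833 [ 0.4618 -0.2221  0.2725] zdir deg -12.162387116202483 yaxis [-0.0026  0.0025 -1.    ] F [ 0.1617  0.3359 -2.664 ] M [ 0.0118 -0.0262  0.0827] 0.10968131672087557 [-0.6797  0.3425  1.4529  0.0003  1.3497 -0.4674]
top 91 [ 0.4423 -0.2922  0.1027] [ 0.4886 -0.1063  0.1995]
along -0.07265438822795067 0.11771721154945283 xoff -0.001864898943273273<stdin>:9: RuntimeWarning: Mean of empty slice.
  ret = um.true_divide(
Traceback (most recent call last):
ValueError: zero-size array to reduction operation maximum which has no identity
```

View pics/w4.png

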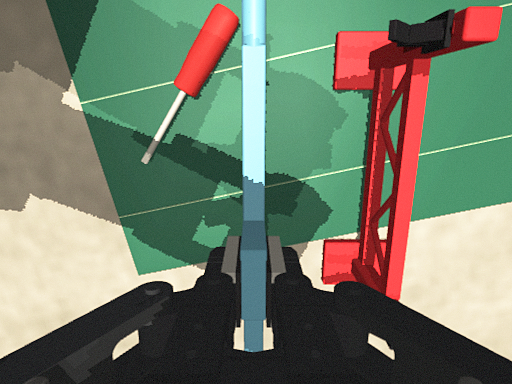

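Run:
```python
from st import *
a=np.radians(-12)
for n in ["top","side"]:
    c=r.camera(n);cv2.imwrite(f"pics/{n}4.png",c["pixels"][:,:,::-1])
    W,ok=cloud(c);hsv=cv2.cvtColor(c["pixels"],cv2.COLOR_RGB2HSV); H,S,V=[hsv[...,i].astype(int) for i in range(3)]
    d=W[...,:2]-s['tcp_pos'][:2]; L=d@[-np.sin(a),np.cos(a)]; X=d@[np.cos(a),np.sin(a)]
    m=ok&(H>90)&(H<115)&(S>50)&(abs(L)<.13)&(abs(X)<.03)&(W[...,2]>.07)
    A=np.c_[X,L,W[...,2]][...] if 0 else np.stack([X,L,W[...,2]],-1)[m]
    print(n,len(A),A.min(0),A.max(0))
    for s_ in (-1,1):
        q=A[s_*A[:,1]>.108]; 
        if len(q): print("collar",s_,len(q),q.mean(0),q.min(0),q.max(0))
        q=A[(s_*A[:,1]>.092)&(s_*A[:,1]<.107)]; 
        if len(q): print("pin",s_,len(q),q.mean(0),q[:,2].max())
c=r.camera("side"); crop(c,"s4.png",180,340,190,340,5)
```

```text
5.2833 [ 0.4621 -0.2215  0.273 ] zdir deg -12.081695359079706 yaxis [-0.0019  0.0018 -1.    ] F [ 0.1363  0.0172 -1.9069] M [-0.0005  0.0314 -0.0128] 0.110411432296517 [-0.6784  0.3418  1.4527  0.0002  1.3497 -0.4675]
top 193 [-0.0291 -0.0803  0.0968] [0.0043 0.1172 0.3483]
collar 1 18 [-0.0018  0.1131  0.1959] [-0.0072  0.1084  0.1916] [0.0035 0.1172 0.1996]
pin 1 26 [-0.0021  0.0995  0.1952] 0.20123443536253774
side 1311 [-0.0194 -0.1201  0.0954] [0.0056 0.0807 0.2363]
collar -1 86 [-0.0018 -0.1164  0.192 ] [-0.0087 -0.1201  0.1822] [ 0.0056 -0.1084  0.1985]
pin -1 53 [-0.002  -0.0995  0.1925] 0.19641886923020443
```

View pics/side4.png

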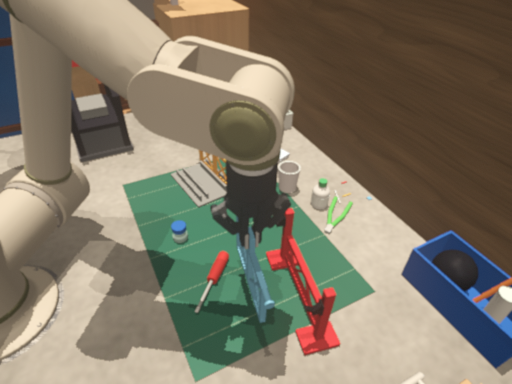

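View pics/top4.png

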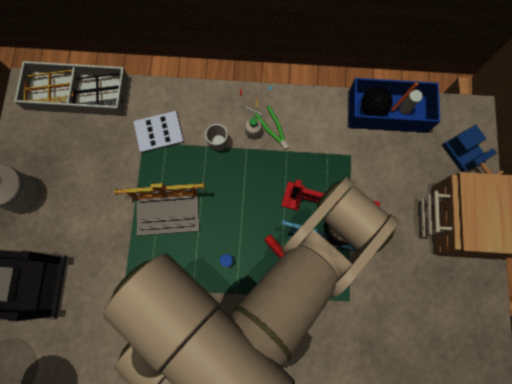

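Truss and hooks agree: collar span is about 0.237, so each pin is free from 90 to 114 mm, and offsets are within 2 mm. Working out the move over the hooks.

Run:
```python
from st import *
a=np.radians(-12); O=np.array([.5702,-.2435]);X=np.array([np.cos(a),np.sin(a)]);Y=np.array([-np.sin(a),np.cos(a)])
p=O-.024*X-.0005*Y; plan([*p,.262],-12)
```

```text
5.4333 [ 0.4622 -0.2217  0.2733] zdir deg -12.085170874527847 yaxis [-0.0013  0.0011 -1.    ] F [ 0.8064  0.1775 -2.5834] M [-0.0134 -0.003  -0.0113] 0.10837542866806786 [-0.6786  0.3416  1.4521  0.      1.3497 -0.4677]
shift [-0.0008  0.0112  0.0862] spin -0.0014865121873139048
```

```bash
python3 -m pendant '0 0.002 0.01 0 0;-0.001 0.004 0.03 0 0;-0.001 0.006 0.05 0 0;-0.001 0.008 0.068 0 0;-0.001 0.01 0.08 0 0;-0.001 0.011 0.086 0 0;-0.001 0.011 0.086 0 0;-0.001 0.011 0.086 0 0;-0.001 0.011 0.086 0 0'
python3 - <<'E'
from st import *
a=np.radians(-12); O=np.array([.5702,-.2435]);X=np.array([np.cos(a),np.sin(a)]);Y=np.array([-np.sin(a),np.cos(a)])
print("gantry frame",(s['tcp_pos'][:2]-O)@X,(s['tcp_pos'][:2]-O)@Y)
c=r.camera("wrist");cv2.imwrite("pics/w5.png",c["pixels"][:,:,::-1])
c=r.camera("side"); crop(c,"s5.png",210,350,190,360,3.5)
E
```

```text
time_s: 6.18
tcp_pos: [0.5461, -0.2385, 0.2623]
tcp_rot: [-1.573, 0.001, -1.782]
force: [0.0, -0.6, -2.3]
gripper_width: 0.107
6.1833 [ 0.5461 -0.2385  0.2623] zdir deg -12.07837378303229 yaxis [-0.0016  0.0012 -1.    ] F [ 0.0452 -0.6187 -2.3361] M [-0.0858  0.0017 -0.0618] 0.10669159017148938 [-0.6103  0.4925  1.2341  0.0001  1.417  -0.3995]
gantry frame -0.02465167931515017 -9.580067930616903e-05
```

View pics/s5.png

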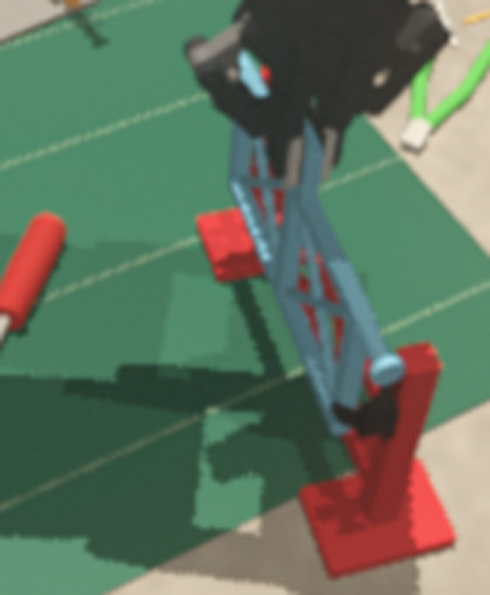

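View pics/w5.png

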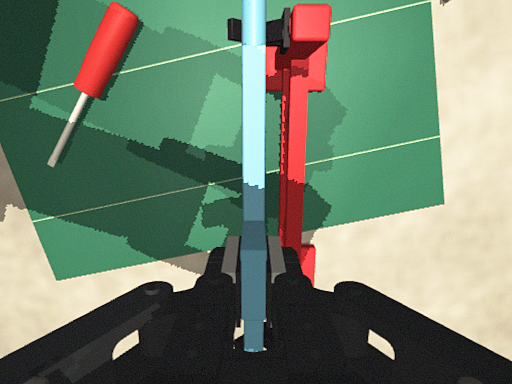

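Right pin is above the right hook in the side crop. In the wrist picture the left hook (u≈228–290, v≈18–45) straddles the pin (u≈255). Lower to 6 mm above expected contact, loosening grip to 20 N so that the truss can pivot.

```bash
python3 -m pendant '0 0.006 0 0 0;0 0.014 0 0 0;0 0.022 0 0 0;0 0.03 0 0 0;0 0.034 0 0 0;0 0.034 0 0 0;0 0.034 0 0 0;0 0.034 0 0 0'
python3 - <<'E'
from st import *
a=np.radians(-12); O=np.array([.5702,-.2435]);X=np.array([np.cos(a),np.sin(a)]);Y=np.array([-np.sin(a),np.cos(a)])
c=r.camera("wrist");cv2.imwrite("pics/w6.png",c["pixels"][:,:,::-1])
W,ok=cloud(c);d=W[...,:2]-O;gx=d@X;gy=d@Y;z=W[...,2]
hsv=cv2.cvtColor(c["pixels"],cv2.COLOR_RGB2HSV); H,S,V=[hsv[...,i].astype(int) for i in range(3)]
G=np.stack([gx,gy,z],-1); near=ok&(gx>-.06)&(gx<.0)&(gy>.05)&(gy<.14)
b=G[near&(H>90)&(H<115)&(S>60)&(z>.1)]; k=G[near&(V<70)&(z>.1)&(z<.16)&(S<120)]
print("blue",b.min(0),b.max(0)); e=b[b[:,1]>.088]; print(len(e), e.mean(0) if len(e) else ""); print("hook",len(k),k.min(0),k.max(0))
for st_ in [.06,.08,.09,.1,.11]:
    q=b[abs(b[:,1]-st_)<.004]; 
    if len(q): print(st_,np.median(q,0),q[:,0].min(),q[:,0].max())
E
```

```text
time_s: 6.95
tcp_pos: [0.5461, -0.2386, 0.2288]
tcp_rot: [-1.572, 0.0, -1.782]
force: [0.5, 0.8, -2.8]
gripper_width: 0.105
6.95 [ 0.5461 -0.2386  0.2288] zdir deg -12.090464649802286 yaxis [-0.0006  0.0006 -1.    ] F [ 0.4587  0.7979 -2.8145] M [-0.0222 -0.0095 -0.0431] 0.1049823235910462 [-0.6104  0.5213  1.2856  0.0001  1.3356 -0.3995]
blue [-0.0343  0.0502  0.1253] [-0.0073  0.1072  0.1539]
895 [-0.0241  0.0974  0.1496]
hook 1357 [-0.0381  0.0933  0.1251] [-0.0069  0.1075  0.1507]
0.06 [-0.02    0.06    0.1515] -0.029326282098844907 -0.019500249396192822
0.08 [-0.0201  0.0804  0.1513] -0.029193028722017667 -0.01963219496436815
0.09 [-0.0254  0.0913  0.1509] -0.02918518080188618 -0.007326804030994164
0.1 [-0.023   0.1     0.1504] -0.03429186845731254 -0.007680608849544043
0.11 [-0.0296  0.1068  0.1413] -0.02965841167681921 -0.029620687580108933
```

View pics/w6.png

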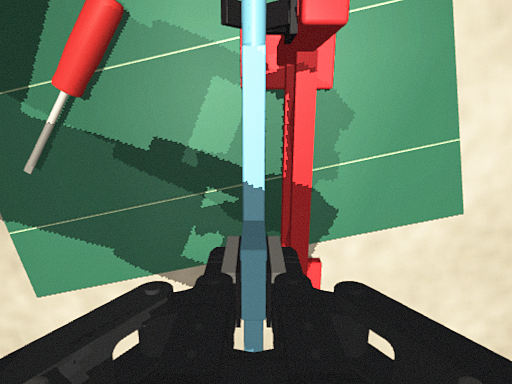

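```bash
python3 -m pendant '0 0 0 0 0;0 0.001 0 0 0;0 0.002 0 0 0;0 0.003 0 0 0;0 0.004 0 0 0;0 0.005 0 0 0;0 0.005 0 0 0;0 0.005 0 0 0' 20
python3 -m pendant '0 0.0005 0 0 0;0 0.001 0 0 0;0 0.0015 0 0 0;0 0.002 0 0 0;0 0.002 0 0 0;0 0.002 0 0 0'
python3 -m pendant '0 0.0005 0 0 0;0 0.001 0 0 0;0 0.001 0 0 0;0 0.001 0 0 0'
```

```text
time_s: 7.67
tcp_pos: [0.5463, -0.2387, 0.2241]
tcp_rot: [-1.571, 0.0, -1.782]
force: [0.4, -0.0, -1.9]
gripper_width: 0.108
time_s: 8.17
tcp_pos: [0.5465, -0.2388, 0.2223]
tcp_rot: [-1.57, 0.0, -1.782]
force: [1.8, -1.7, 1.1]
gripper_width: 0.109
time_s: 8.5
tcp_pos: [0.5465, -0.239, 0.2214]
tcp_rot: [-1.569, -0.0, -1.782]
force: [0.8, -2.0, 1.7]
gripper_width: 0.108
```

First contact (left hook) at TCP z≈0.2223, about 4 N carried. Continue in 1 mm steps; the truss should pivot in the pads.

```bash
python3 -m pendant '0 0.0005 0 0 0;0 0.001 0 0 0;0 0.001 0 0 0;0 0.001 0 0 0'
python3 - <<'E'
from st import *
E
python3 -m pendant '0 0.0005 0 0 0;0 0.001 0 0 0;0 0.001 0 0 0;0 0.001 0 0 0'
python3 - <<'E'
from st import *
c=r.camera("side"); crop(c,"s7.png",210,350,190,360,3.5)
E
```

```text
time_s: 8.83
tcp_pos: [0.5465, -0.239, 0.2204]
tcp_rot: [-1.569, -0.0, -1.782]
force: [1.8, -2.4, 1.4]
gripper_width: 0.113
8.8333 [ 0.5465 -0.239   0.2204] zdir deg -12.121984978044868 yaxis [ 0.0013 -0.0004 -1.    ] F [ 1.758  -2.3923  1.4136] M [ 0.0917 -0.3896 -0.2443] 0.11314612471450121 [-0.6106  0.5294  1.2973  0.0004  1.3136 -0.3992]
time_s: 9.17
tcp_pos: [0.5466, -0.239, 0.2193]
tcp_rot: [-1.569, -0.0, -1.782]
force: [1.9, -1.3, 1.0]
gripper_width: 0.108
9.1667 [ 0.5466 -0.239   0.2193] zdir deg -12.126997548781839 yaxis [ 0.0014 -0.0005 -1.    ] F [ 1.9093 -1.2733  1.0479] M [ 0.0084 -0.4209 -0.2311] 0.10797944346823388 [-0.6107  0.5304  1.2986  0.0004  1.3112 -0.3991]
```

View pics/s7.png

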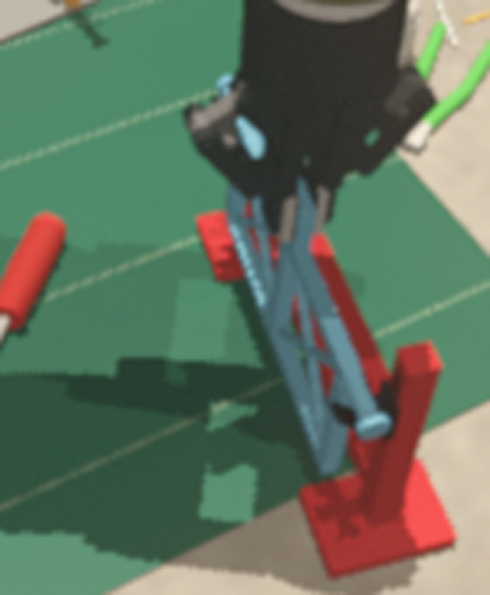

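Force has plateaued, so the truss is pivoting and the right pin is nearing its hook. Continue, nudging 1 mm toward the gantry to ease the side force.

```bash
python3 -m pendant '0 0.0005 0.0005 0 0;0 0.001 0.001 0 0;0 0.0015 0.001 0 0;0 0.002 0.001 0 0;0 0.002 0.001 0 0;0 0.002 0.001 0 0'
python3 - <<'E'
from st import *
E
python3 -m pendant '0 0.0005 0 0 0;0 0.001 0 0 0;0 0.001 0 0 0;0 0.001 0 0 0'
python3 - <<'E'
from st import *
c=r.camera("side"); crop(c,"s8.png",270,350,260,330,8)
E
```

```text
time_s: 9.72
tcp_pos: [0.5474, -0.2393, 0.2172]
tcp_rot: [-1.57, -0.0, -1.782]
force: [0.5, -2.5, 1.7]
gripper_width: 0.109
9.7167 [ 0.5474 -0.2393  0.2172] zdir deg -12.123151392030412 yaxis [ 0.0009 -0.0005 -1.    ] F [ 0.493  -2.4932  1.6578] M [-0.0905 -0.0471 -0.0432] 0.10884993884279427 [-0.6101  0.534   1.2986  0.0001  1.3079 -0.3985]
time_s: 10.05
tcp_pos: [0.5474, -0.2394, 0.2162]
tcp_rot: [-1.57, -0.0, -1.782]
force: [0.7, -3.8, 2.5]
gripper_width: 0.11
10.05 [ 0.5474 -0.2394  0.2162] zdir deg -12.125095966600965 yaxis [ 0.0009 -0.0006 -1.    ] F [ 0.6713 -3.8421  2.5121] M [-0.1393 -0.0899 -0.0844] 0.10981915170223788 [-0.6102  0.535   1.3    -0.      1.3056 -0.3986]
```

View pics/s8.png

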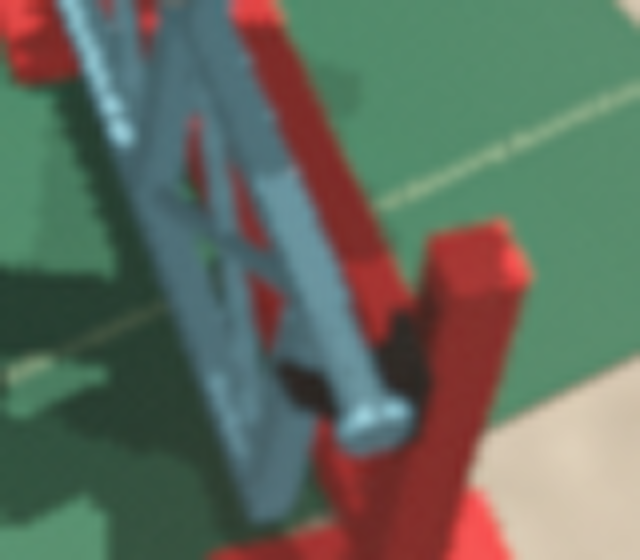

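The pin is in the right V. The −y side force (3.8 N) is the left pin resisting sliding, so shift 1.5 mm that way.

```bash
python3 -m pendant '0.0005 0 0 0 0;0.001 0 0 0 0;0.0015 0 0 0 0;0.0015 0 0 0 0;0.0015 0 0 0 0'
python3 - <<'E'
from st import *
E
python3 -m pendant '0.0002 0.0005 0 0 0;0.0003 0.001 0 0 0;0.0003 0.001 0 0 0;0.0003 0.001 0 0 0'
python3 - <<'E'
from st import *
c=r.camera("side"); crop(c,"s9.png",270,350,260,330,8)
E
```

```text
time_s: 10.52
tcp_pos: [0.5471, -0.2405, 0.2161]
tcp_rot: [-1.57, 0.0, -1.782]
force: [1.4, 2.9, 1.3]
gripper_width: 0.111
10.5167 [ 0.5471 -0.2405  0.2161] zdir deg -12.11012670102352 yaxis [ 0.0007  0.0001 -1.    ] F [1.4345 2.9399 1.3079] M [ 0.6643 -0.324  -0.0801] 0.11091769584264377 [-0.6122  0.5355  1.2993  0.0005  1.3062 -0.4009]
time_s: 10.85
tcp_pos: [0.547, -0.2408, 0.215]
tcp_rot: [-1.57, 0.0, -1.782]
force: [2.0, 1.1, 0.0]
gripper_width: 0.11
10.85 [ 0.547  -0.2408  0.215 ] zdir deg -12.11738483382675 yaxis [ 0.0007  0.0001 -1.    ] F [1.9784 1.1053 0.0054] M [ 0.4433 -0.3378 -0.1161] 0.10964064160262812 [-0.6127  0.5367  1.3005  0.0005  1.3039 -0.4013]
```

View pics/s9.png

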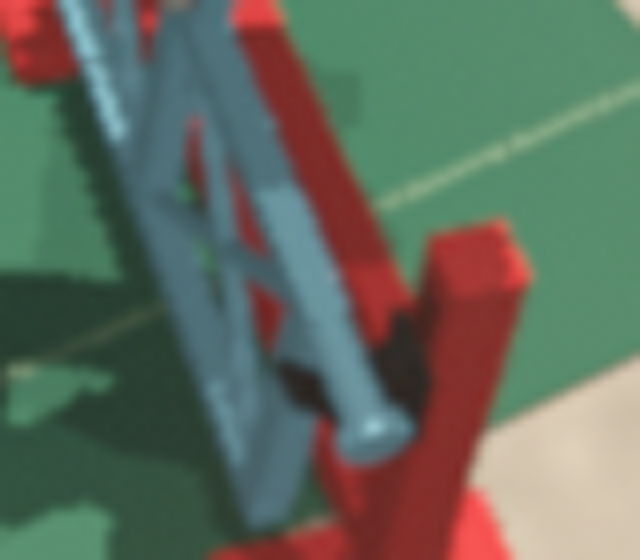

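```bash
python3 -m pendant '0.0002 0.0005 0.0005 0 0;0.0003 0.001 0.001 0 0;0.0003 0.001 0.001 0 0;0.0003 0.001 0.001 0 0'
python3 - <<'E'
from st import *
E
python3 -m pendant '0.0002 0.0005 0 0 0;0.0003 0.001 0 0 0;0.0003 0.001 0 0 0;0.0003 0.001 0 0 0'
python3 - <<'E'
from st import *
c=r.camera("side"); crop(c,"s10.png",270,350,260,330,8)
E
```

```text
time_s: 11.23
tcp_pos: [0.5476, -0.2411, 0.2143]
tcp_rot: [-1.571, 0.0, -1.782]
force: [-2.6, 2.6, 5.1]
gripper_width: 0.109
11.2333 [ 0.5476 -0.2411  0.2143] zdir deg -12.100906560677586 yaxis [-0.0006  0.0005 -1.    ] F [-2.5506  2.5836  5.0975] M [ 0.8272  0.3768 -0.0272] 0.10946523410254602 [-0.6125  0.5387  1.299   0.0001  1.3046 -0.4013]
time_s: 11.57
tcp_pos: [0.5474, -0.2412, 0.2141]
tcp_rot: [-1.571, 0.0, -1.782]
force: [-2.0, 3.0, 7.8]
gripper_width: 0.112
11.5667 [ 0.5474 -0.2412  0.2141] zdir deg -12.090264093426613 yaxis [-0.0004  0.0004 -1.    ] F [-1.9774  3.0319  7.8442] M [ 0.908   0.3349 -0.0589] 0.11170058586350216 [-0.6128  0.5388  1.2998  0.0001  1.3036 -0.4018]
```

View pics/s10.png

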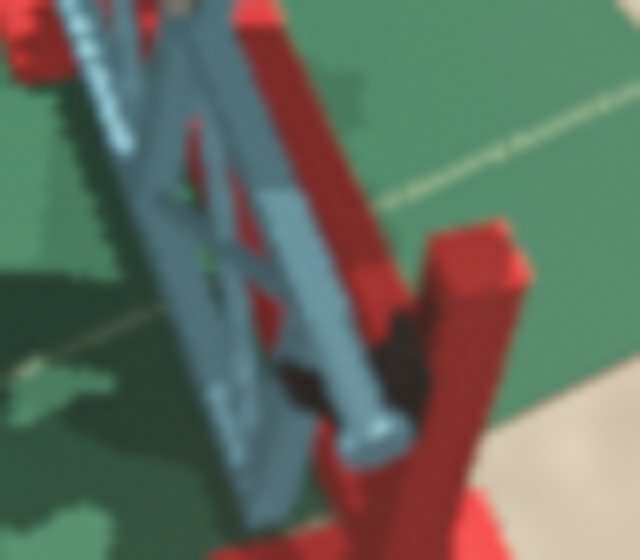

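The force rises sharply and z stalls at 0.214, so the second hook carries too. Total is about 10 N, so ease off.

```bash
python3 -m pendant '-0.0003 -0.0003 -0.0003 0 0;-0.0006 -0.0003 -0.0005 0 0;-0.0006 -0.0003 -0.0005 0 0;-0.0006 -0.0003 -0.0005 0 0'
python3 - <<'E'
from st import *
a=np.radians(-12); O=np.array([.5702,-.2435]);X=np.array([np.cos(a),np.sin(a)]);Y=np.array([-np.sin(a),np.cos(a)])
print("tcp gantry",(s['tcp_pos'][:2]-O)@X,(s['tcp_pos'][:2]-O)@Y)
c=r.camera("wrist");cv2.imwrite("pics/w11.png",c["pixels"][:,:,::-1])
for n in ("wrist","side","top"):
    c=r.camera(n);W,ok=cloud(c);d=W[...,:2]-O;gx=d@X;gy=d@Y;z=W[...,2]
    hsv=cv2.cvtColor(c["pixels"],cv2.COLOR_RGB2HSV); H,S,V=[hsv[...,i].astype(int) for i in range(3)]
    G=np.stack([gx,gy,z],-1)
    b=G[ok&(abs(gx+.025)<.02)&(abs(gy)<.13)&(H>90)&(H<115)&(S>60)&(z>.02)&(z<.17)]
    for lo,hi in [(-.125,-.108),(-.107,-.093),(-.085,-.06),(.06,.085),(.093,.107),(.108,.125)]:
        q=b[(b[:,1]>lo)&(b[:,1]<hi)]
        if len(q)>3: q=q[q[:,2]>q[:,2].max()-.012]; print(n,lo,hi,len(q),"mean",q.mean(0),"min",q.min(0),"max",q.max(0))
E
```

```text
time_s: 11.95
tcp_pos: [0.5471, -0.2409, 0.2144]
tcp_rot: [-1.571, -0.0, -1.782]
force: [0.8, -2.7, 0.3]
gripper_width: 0.109
11.95 [ 0.5471 -0.2409  0.2144] zdir deg -12.104183408051403 yaxis [-0.0001 -0.0004 -1.    ] F [ 0.8285 -2.7321  0.3427] M [ 0.0127 -0.2394 -0.0973] 0.10924416349336458 [-0.6125  0.5377  1.3009 -0.0004  1.3029 -0.4012]
tcp gantry -0.023130119130403925 -0.002273047731104966
wrist -0.085 -0.06 96 mean [-0.0234 -0.0619  0.1327] min [-0.0281 -0.0646  0.1314] max [-0.019 -0.06   0.134]
wrist 0.06 0.085 877 mean [-0.0223  0.0711  0.1434] min [-0.0277  0.0601  0.14  ] max [-0.0179  0.085   0.146 ]
wrist 0.093 0.107 507 mean [-0.0223  0.0971  0.144 ] min [-0.0345  0.093   0.1371] max [-0.0073  0.1021  0.1491]
side -0.125 -0.108 51 mean [-0.025  -0.1152  0.1258] min [-0.0307 -0.1188  0.1186] max [-0.0181 -0.1083  0.1294]
side -0.107 -0.093 53 mean [-0.0257 -0.1005  0.126 ] min [-0.0392 -0.1069  0.1189] max [-0.0175 -0.0932  0.1295]
side -0.085 -0.06 80 mean [-0.0254 -0.0731  0.1292] min [-0.0298 -0.0849  0.1215] max [-0.02   -0.0602  0.1329]
side 0.06 0.085 33 mean [-0.0264  0.0684  0.1397] min [-0.0292  0.0601  0.1316] max [-0.0213  0.0791  0.1429]
side 0.108 0.125 19 mean [-0.0256  0.1129  0.1452] min [-0.0313  0.1083  0.1405] max [-0.0194  0.1181  0.1485]
top -0.125 -0.108 9 mean [-0.0263 -0.114   0.1282] min [-0.0287 -0.1162  0.1246] max [-0.0233 -0.1102  0.1335]
top -0.085 -0.06 10 mean [-0.025  -0.0649  0.1328] min [-0.0288 -0.0688  0.1308] max [-0.0212 -0.0615  0.1351]
top 0.06 0.085 14 mean [-0.0243  0.0809  0.1426] min [-0.0289  0.0763  0.1363] max [-0.0191  0.0848  0.1473]
top 0.093 0.107 24 mean [-0.0251  0.1007  0.1446] min [-0.0319  0.0936  0.1404] max [-0.0169  0.1066  0.1521]
top 0.108 0.125 12 mean [-0.0248  0.1125  0.146 ] min [-0.0293  0.109   0.1426] max [-0.02    0.116   0.1491]
```

View pics/w11.png

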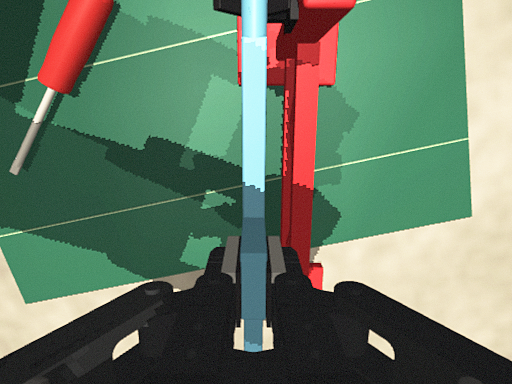

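Cameras: right collar centre z≈0.1215 and left ≈0.140, matching seated pins (tilt about 4.7°), with collars at +0.118 / −0.119 so it is centred. Forces now suggest the right hook carries little, so I'll press slightly (about 6 N total) and centre y.

```bash
python3 -m pendant '0.0003 0.0003 0 0 0;0.0003 0.0004 0 0 0;0.0003 0.0004 0 0 0;0.0003 0.0004 0 0 0'
python3 - <<'E'
from st import *
E
python3 -m pendant '0 0.0003 0 0 0;0 0.0003 0 0 0;0 0.0003 0 0 0;0 0.0003 0 0 0'
python3 - <<'E'
from st import *
E
```

```text
time_s: 12.48
tcp_pos: [0.5471, -0.241, 0.2142]
tcp_rot: [-1.57, -0.0, -1.782]
force: [2.0, 0.9, 4.5]
gripper_width: 0.114
12.4833 [ 0.5471 -0.241   0.2142] zdir deg -12.097905032771987 yaxis [ 0.0003 -0.0002 -1.    ] F [1.9952 0.8981 4.4821] M [ 0.2776 -0.3214 -0.1437] 0.11445782058475198 [-0.6128  0.5379  1.3011 -0.      1.3023 -0.4016]
time_s: 12.82
tcp_pos: [0.5471, -0.241, 0.2141]
tcp_rot: [-1.57, -0.0, -1.782]
force: [0.1, -0.1, 5.0]
gripper_width: 0.108
12.8167 [ 0.5471 -0.241   0.2141] zdir deg -12.095406163470846 yaxis [ 0.0006 -0.0004 -1.    ] F [ 0.111  -0.0967  4.9954] M [ 0.3467 -0.2039 -0.0777] 0.10828746777475916 [-0.6127  0.5378  1.3013  0.      1.3018 -0.4016]
```

Total is about 7.6 N with side forces near 0. The moment (0.35 N m / 0.102 m) puts roughly 5.5 N on the left hook and 2.1 N on the right. Hold this half a second, then check.

```bash
python3 -m pendant '0 0 0 0 0;0 0 0 0 0;0 0 0 0 0;0 0 0 0 0;0 0 0 0 0;0 0 0 0 0'
python3 - <<'E'
from st import *
E
python3 -m pendant '0 -0.0002 0 0 0;0 -0.0002 0 0 0;0 -0.0002 0 0 0;0 -0.0002 0 0 0'
python3 - <<'E'
from st import *
E
```

```text
time_s: 13.32
tcp_pos: [0.5471, -0.241, 0.2142]
tcp_rot: [-1.57, -0.0, -1.782]
force: [0.1, -1.3, 3.9]
gripper_width: 0.105
13.3167 [ 0.5471 -0.241   0.2142] zdir deg -12.090943606862178 yaxis [ 0.0005 -0.0004 -1.    ] F [ 0.1233 -1.2609  3.8646] M [ 0.3037 -0.2301 -0.0919] 0.10511650204485347 [-0.6127  0.5378  1.3013 -0.      1.3018 -0.4017]
time_s: 13.65
tcp_pos: [0.5471, -0.241, 0.2142]
tcp_rot: [-1.57, -0.0, -1.782]
force: [1.4, -1.3, 2.1]
gripper_width: 0.11
13.65 [ 0.5471 -0.241   0.2142] zdir deg -12.093943920037061 yaxis [ 0.0004 -0.0003 -1.    ] F [ 1.4021 -1.3293  2.1123] M [ 0.2288 -0.2586 -0.0807] 0.10979401510521822 [-0.6127  0.5378  1.3011 -0.      1.3022 -0.4017]
```

```bash
python3 -m pendant '0.0003 0.0003 0 0 0;0.0003 0.0003 0 0 0;0.0003 0.0003 0 0 0;0.0003 0.0003 0 0 0'
python3 - <<'E'
from st import *
E
python3 -m pendant '0 0.0001 0 0 0;0 0.0001 0 0 0;0 0.0001 0 0 0;0 0.0001 0 0 0;0 0.0001 0 0 0;0 0.0001 0 0 0'
python3 - <<'E'
from st import *
E
```

```text
time_s: 13.98
tcp_pos: [0.5471, -0.2411, 0.2141]
tcp_rot: [-1.57, 0.0, -1.782]
force: [1.6, 1.6, 4.7]
gripper_width: 0.114
13.9833 [ 0.5471 -0.2411  0.2141] zdir deg -12.08352163607286 yaxis [ 0.0007  0.     -1.    ] F [1.6438 1.5895 4.6919] M [ 0.5747 -0.201  -0.118 ] 0.1136472829647741 [-0.613   0.5379  1.3013  0.0004  1.3019 -0.4022]
time_s: 14.48
tcp_pos: [0.5471, -0.2411, 0.2141]
tcp_rot: [-1.57, 0.0, -1.782]
force: [0.7, 0.4, 4.9]
gripper_width: 0.109
14.4833 [ 0.5471 -0.2411  0.2141] zdir deg -12.085790155263439 yaxis [ 0.0007  0.     -1.    ] F [0.6836 0.3506 4.9284] M [ 0.4385 -0.2691 -0.1075] 0.10863228658814363 [-0.613   0.5379  1.3013  0.0005  1.3018 -0.4022]
```

Both hooks keep a load for over 0.5 s (about 5.8 / 1.8 N). Ease up slightly and release.

```bash
python3 -m pendant '0 -0.0003 0 0 0;0 -0.0003 0 0 0;0 -0.0003 0 0 0'
python3 -m pendant '0 0 0 0 14;0 0 0 0 18;0 0 0 0 24;0 0 0 0 30;0 0 0 0 35;0 0 0 0 35;0 0 0 0 35;0 0 0 0 35'
python3 - <<'E'
from st import *
c=r.camera("wrist");cv2.imwrite("pics/w12.png",c["pixels"][:,:,::-1])
c=r.camera("side"); crop(c,"s12.png",210,350,190,360,3.5)
E
```

```text
time_s: 14.73
tcp_pos: [0.5471, -0.241, 0.2142]
tcp_rot: [-1.57, 0.0, -1.782]
force: [1.0, -0.2, 2.2]
gripper_width: 0.108
time_s: 15.4
tcp_pos: [0.5471, -0.241, 0.2142]
tcp_rot: [-1.57, 0.0, -1.782]
force: [-0.7, 0.2, 1.2]
gripper_width: 0.35
15.4 [ 0.5471 -0.241   0.2142] zdir deg -12.08630030996467 yaxis [ 0.0005  0.0002 -1.    ] F [-0.7152  0.218   1.1645] M [0.0034 0.0225 0.035 ] 0.3499046120298635 [-0.613   0.5378  1.3011  0.0005  1.3024 -0.4022]
```

View pics/w12.png

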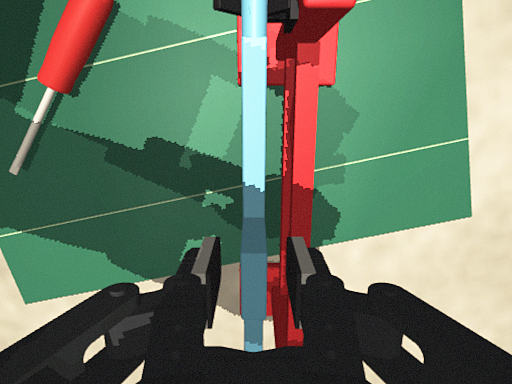

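View pics/s12.png

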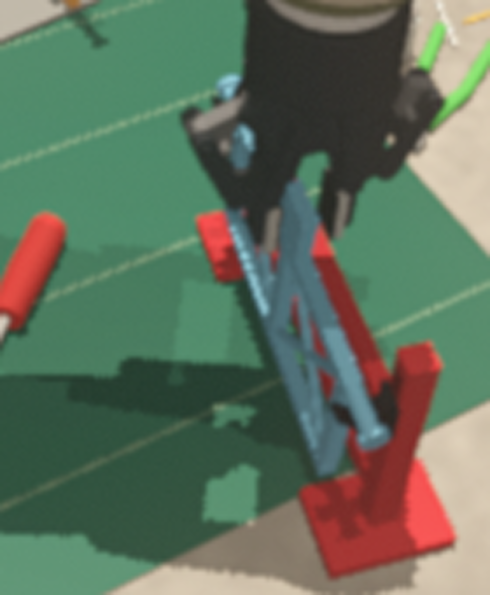

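The truss hangs free between the open pads (pads at u≈210 and 300, truss at u≈254). Withdraw upward, then move well away.

```bash
python3 -m pendant '0 -0.005 0 0 35;0 -0.015 0 0 35;0 -0.03 0 0 35;0 -0.05 0 0 35;0 -0.07 0 0 35;0 -0.09 0 0 35;0 -0.11 0 0 35;0 -0.13 0 0 35;0 -0.13 0 0 35'
python3 -m pendant '0 0 -0.02 0 35;0 0 -0.05 0 35;0 0 -0.08 0 35;0 0 -0.11 0 35;0 0 -0.14 0 35;0 0 -0.16 0 35;0 0 -0.16 0 35;0 0 -0.16 0 35;0 0 -0.16 0 35'
python3 - <<'E'
from st import *
a=np.radians(-12); O=np.array([.5702,-.2435]);X=np.array([np.cos(a),np.sin(a)]);Y=np.array([-np.sin(a),np.cos(a)])
c=r.camera("top");cv2.imwrite("pics/top13.png",c["pixels"][:,:,::-1])
c=r.camera("side"); cv2.imwrite("pics/side13.png",c["pixels"][:,:,::-1]);crop(c,"s13.png",210,350,190,360,3.5)
for n in ("side","top"):
    c=r.camera(n);W,ok=cloud(c);d=W[...,:2]-O;gx=d@X;gy=d@Y;z=W[...,2]
    hsv=cv2.cvtColor(c["pixels"],cv2.COLOR_RGB2HSV); H,S,V=[hsv[...,i].astype(int) for i in range(3)]
    G=np.stack([gx,gy,z],-1)
    b=G[ok&(abs(gx+.025)<.03)&(abs(gy)<.13)&(H>90)&(H<115)&(S>60)&(z>.02)&(z<.17)]
    for lo,hi in [(-.125,-.108),(-.107,-.093),(.093,.107),(.108,.125)]:
        q=b[(b[:,1]>lo)&(b[:,1]<hi)]
        if len(q)>3: q=q[q[:,2]>q[:,2].max()-.012]; print(n,lo,hi,len(q),"mean",q.mean(0),"min",q.min(0),"max",q.max(0))
    lowq=b[b[:,2]<.06]
    if len(lowq): print("low part gx",np.median(lowq,0))
    o=W[ok&(H>10)&(H<25)&(S>130)&(V>90)&(W[...,0]>.5)&(W[...,0]<.62)&(W[...,1]>.09)&(W[...,1]<.34)&(z>.13)]; print("orange tab",o.mean(0))
E
```

```text
time_s: 16.25
tcp_pos: [0.5474, -0.2413, 0.3495]
tcp_rot: [-1.563, -0.003, -1.782]
force: [-1.0, -1.0, 0.5]
gripper_width: 0.351
time_s: 17.0
tcp_pos: [0.3914, -0.208, 0.3484]
tcp_rot: [-1.562, -0.003, -1.782]
force: [-0.7, -0.4, -0.3]
gripper_width: 0.349
17.0 [ 0.3914 -0.208   0.3484] zdir deg -12.086588809091381 yaxis [ 0.0081 -0.0051 -1.    ] F [-0.6829 -0.3556 -0.2939] M [ 0.0022 -0.0796  0.0138] 0.3485516993284511 [-0.7576  0.1549  1.4864  0.0019  1.491  -0.5468]
side -0.125 -0.108 46 mean [-0.0248 -0.1151  0.1256] min [-0.031  -0.1194  0.1219] max [-0.0176 -0.1082  0.1294]
side -0.107 -0.093 52 mean [-0.0245 -0.1008  0.1256] min [-0.0294 -0.107   0.1197] max [-0.0169 -0.0937  0.1296]
side 0.093 0.107 32 mean [-0.0239  0.1006  0.1413] min [-0.0294  0.0942  0.1353] max [-0.0156  0.1065  0.1451]
side 0.108 0.125 26 mean [-0.0245  0.1125  0.1446] min [-0.0304  0.1083  0.1392] max [-0.0175  0.1172  0.1491]
low part gx [-0.0267 -0.0157  0.0453]
orange tab [nan nan nan]
top -0.125 -0.108 17 mean [-0.0258 -0.1135  0.1283] min [-0.0308 -0.1176  0.1238] max [-0.0211 -0.1086  0.1329]
top -0.107 -0.093 31 mean [-0.0246 -0.1     0.126 ] min [-0.0324 -0.1069  0.1212] max [-0.0163 -0.0932  0.1307]
top 0.093 0.107 27 mean [-0.0239  0.1007  0.1429] min [-0.0305  0.0936  0.1374] max [-0.0164  0.1065  0.1484]
top 0.108 0.125 13 mean [-0.025   0.1122  0.1474] min [-0.0301  0.108   0.1413] max [-0.0192  0.116   0.152 ]
low part gx [-0.0268  0.0382  0.0498]
orange tab [0.5665 0.2195 0.1402]<stdin>:15: RuntimeWarning: Mean of empty slice.
  ret = um.true_divide(
```

View pics/s13.png

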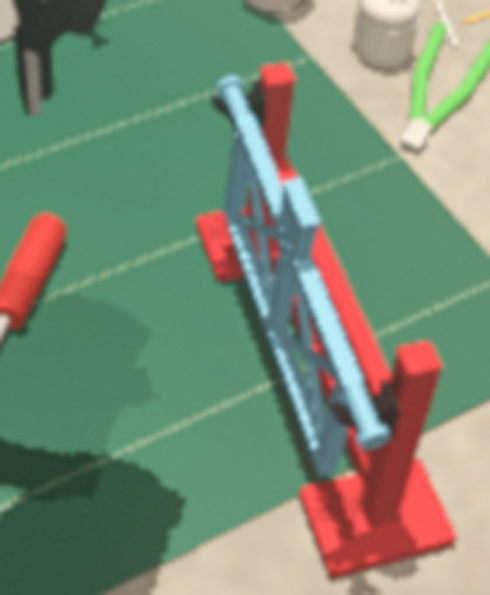

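View pics/top13.png

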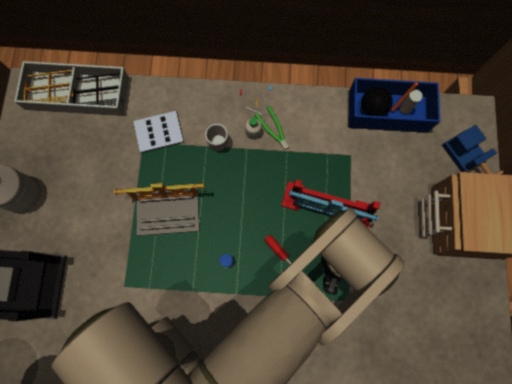

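The truss hangs by both pins, collars outside both hooks. Pins are at gx≈−0.025, and the orange truss and bystanders have not moved. Handing in.

```bash
python3 -c "
from rig import r
print(r.finish_job()); print(r.read_state()['time_s'])"
```

```text
the job is handed in; nothing more can be done
None
the job is handed in; nothing more can be done
```

The blue truss now hangs by both end pins in the gantry hooks. I released it, moved the arm clear and handed the job in at about 17 s; no verdict was reported.

**What I did:** I lifted the truss from its slot and lowered it onto the higher left hook. With a light 20 N grip it pivoted in the pads until the right pin also seated. Before letting go, I held for over half a second with an estimated 5–6 N on the left hook and 1–2 N on the right. These shares come from the noisy wrist force and moment readings, not a direct measurement.

**Last checks:**
- **Position:** the pins sit about 25 mm in front of the gantry, centred sideways to within about 1 mm. Both collars are outside their hooks.
- **Tilt:** the truss hangs about 4.7° out of level, and its lower part hangs within about 2 mm of vertical under the pins.
- **Surroundings:** the orange truss tab is within 1 mm of its starting position in the top camera. The side camera gave no reading for it this time. The other items look unmoved by eye.

**Exceeded the limit:** when the second pin seated, the pressing force on the gantry briefly reached an estimated 10–11 N. That is above the advised 8 N but below the 16 N failure limit, and I eased off at once.

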